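# Tomatoes into the deep pot, lid on

## Task

Take the two ripe tomatoes from the chopping board and put both into the deep pot on the induction hob, setting each one gently down on the bottom: they bruise, so do not drop them, not even from a finger's width, and do not press them hard against the pot or each other. Then put the pot's lid, which is lying on the worktop, on the pot so that it sits level and fully home all round. Leave the pot on its cooking zone, and the other vegetables, the knife and everything else on the table where they are.

Things in the scene. Friction and masses are not known exactly. Their poses are not given: they have to be found in the camera images.
- tomato1: One of two like ripe red tomatoes with a green star-shaped stalk on top, standing stalk up on the chopping board: 62 mm across at its widest, which is 27 mm above its underside, 53 mm high (stalk to 61 mm), flat underside 34 mm across, about 0.13 kg. Origin: centre of its underside, z up through the stalk.
- tomato2: The other tomato, same size, shape and frame.
- pot: Deep brushed-metal pot standing on the hob, open, 224 mm across and 130 mm high outside, wall 4 mm (216 mm clear inside), flat bottom 5 mm thick, about 2.2 kg, loose. Origin: centre of its underside, z up. Two loop ears reach out to 153 mm from its axis along its +x and -x, 93 to 106 mm above its underside.
- lid: The pot's round brushed-metal lid, about 0.45 kg, lying right way up on the worktop. Origin: centre of its underside, z up. From below: a bevelled locating step 206 mm across and 8 mm deep that drops inside the pot; a flange 230 mm across whose underside, 8 mm above the origin, rests on the pot's rim; a low dome up to 23 mm. A loop handle stands over the middle.
- hob: Portable induction hob, fixed: 360 mm deep (x) by 280 mm wide (y), flat black glass top 55 mm above the worktop. Origin: centre of its underside; x points away from its control strip. The pot stands on the cooking zone, 30 mm from the centre along +x.
- hob_zone (a point): Centre of the hob's ring-marked cooking zone, on the glass.
- board: White plastic chopping board, fixed, 360 mm (x) by 240 mm (y), 15 mm thick. Origin: centre of its underside.
- onion: Bystander on the board: brown onion, 62 mm across at 24 mm height, 72 mm high with a pointed top. Origin: centre of its underside.
- pepper: Bystander on the board: green bell pepper, 65 mm across, 73 mm high, stalk to 90 mm. Origin: centre of its underside.
- knife: Bystander on the board: petty knife, 240 mm long, 16 mm thick, lying along its y near one end of the board (the board's -x end). Origin: on its underside, where handle meets blade.
- oil_bottle: Bystander: amber glass bottle, 68 mm across, 210 mm high, origin under its centre.
- spice_jar: Bystander: glass jar, 64 mm across, 100 mm high, origin under its centre.
- ladle: Bystander: steel ladle lying on the table behind the work, bowl 90 mm across, 335 mm long; origin under the bowl, handle along +x of its own frame.
- bowl: Bystander: steel bowl 170 mm across, 75 mm high, origin under its centre.
- lid_grip (a point): Middle of the lid's loop handle: on the centre line of its straight round bar, 10 mm thick and 84 mm long along the lid's y axis, 62 mm straight above the lid's origin, with 34 mm free between bar and dome. Axes as the lid's.
There are look-alikes about, which are no part of the job. Leave any purple or red look-alike of the lid alone.

How it is judged:
By the outcome, as a careful person would: the job done as asked, in the order asked, and still so for the second after the job is handed in, with the robot touching nothing.
It also fails if it takes over 67 s, if anything falls off the work surface, if the arm or the gripper's body presses on something with over 40 N, if the wrist force passes 120 N, or if a joint passes its speed limit or range.

## Robot

A 6-joint arm with a two-finger parallel gripper is mounted at the origin on the work surface. World frame = base frame: x ahead of the robot, y to its left, z up, the work surface at z = 0. Lengths are in m, angles in rad, forces in N, time in s.
With the tool pointing down it reaches from about 0.375 to 0.975 m from the base axis. Payload 3.8 kg.
Tool frame: the origin (TCP) lies at the very end of the fingers, on their centre line; the grasp point (between the pads) lies 19 mm behind it; x points along the fingers, z is the direction in which the jaws open and shut, and the axes are right-handed (so a half turn about x gives the same grasp; the last joint's range is limited). The gripper opens to 85 mm and grips with 20 to 120 N. Pads are 22 mm wide; open, the fingers measure 114 mm over their backs; the gripper's body (76 mm by 85 mm) begins 54 mm behind the grasp point. The pads swing forward as they close: fully open they stand 13 mm farther back than shut.
Start: joints at [-1.327, 0.264, 1.604, -0, 1.274, -0.037], TCP at [0.187, -0.649, 0.231] pointing down, gripper open.
Joint ranges: [-2.63, 2.63], [-0.94, 2.18], [0.31, 2.57], [-1.31, 4.45], [0, 2.66], [-2.55, 2.55]. Speed limits (rad/s): [2.57, 2.57, 3.14, 3.14, 3.14, 3.14].

## Interface

Orientations are given as a unit quaternion [x, y, z, w].
In Python, from bench import sense, viewer, job gives the robot as it stands.
- The arm moves only by the tool move_arm, never from a script. Its argument "series" is one flat list of numbers, 6 for each row, row after row: the shift along the tool's x, y, z in units of 40 mm (1.0 is 40 mm), then the turn, a rotation vector about the tool's x, y, z in units of 5 degrees (1.0 is 5 degrees). In form: [dx, dy, dz, rx, ry, rz, dx, dy, dz, rx, ry, rz, ...]. A call has 1 to 10 rows; each row shifts and turns the commanded pose from where the row before left it, along the tool's axes as they then stand; what a row does not reach is not made up. A row lasts 1/12 s, in which the tool goes at most 41.7 mm and 7.16 degrees, less where a joint would pass 70% of its speed; a pose out of reach is approached as far as the arm can. A call is refused whole if a number of a shift passes 1 or a number of a turn 1, either way. A call with a gripper value outside its range is refused whole. "gripper" is the finger opening in mm, from 0 to 85.4, set as the call begins (left out, the last holds). The fingers move at their own pace and stop on an object; the grip force is fixed at half the most. Time passes only in rows, so rows that do not move let the fingers close. It gives the time, the measured TCP pose, the force and the opening at its end, in the units of the state.
- sense(): the state, without advancing time (a new reading comes with each control period).
- viewer.capture(name): name is "scene" or "top" or "wrist"; returns a dict with "pixels" (480x640x3 uint8, red, green, blue), "mtx" (3x3 intrinsics, pixels), "world_to_cam" (4x4, takes a point from world to camera coordinates). Camera axes: x right, y up, looking along -z (the intrinsics and any distortion apply to the point x, -y, -z); pixel columns grow to the right and rows downward; lengths in m; the calibration is good to about 2 mm. The wrist camera is an equidistant fisheye: a pixel r from the principal point sees the ray r / f radians off the axis. A picture is of the moment at which its call begins. There is no depth.
- job.hand_in(): hands the job in, once; it reports no verdict.
The state is a dict: "time": time; "joint_positions": joint angles; "joint_vel": joint speeds; "tau": joint torques, N m; "tcp_pos": TCP position; "tool_rot": TCP orientation; "contact_force": force on the tool from outside, world axes, zero at the start; "wrist_torque": the same for the moment, N m; "grip_width": finger opening in m.
Only numpy, scipy, OpenCV 4.12 (cv2) and the standard library are available. Lean on these libraries where they do the work, as an engineer would, in place of code of your own. Each camera call takes 0.05 s, during which the arm holds its last target. There are 200 camera calls.

## Working session

There is one attempt and no reset: what is moved stays moved. The work goes in short steps, Python scripts to look and compute and a tool call to move; the robot and the scene stay as the last step left them, time stands still between calls to the robot, and variables do not carry over. Pictures are saved under pics/ and viewed, about 8 in all and at most 12, crops included, and the job is handed in when it is done.

Besides the shell and the picture viewer there is one more tool, called after ">>>" in YAML: its name, and indented under it one key for each argument. move_arm: Moves the arm, as the interface text tells. Its arguments: {"type":"object","properties":{"series":{"type":"array","items":{"type":"number"}},"gripper":{"type":"number"}},"required":["series"]}

```bash
ls; mkdir -p pics
cat > h.py <<'E'
import numpy as np, cv2
from bench import sense, viewer, job
def cap(n,tag=None):
    c=viewer.capture(n); np.savez(f'pics/{tag or n}.npz',**c)
    cv2.imwrite(f'pics/{tag or n}.png',c['pixels'][:,:,::-1]); return c
def load(t): return dict(np.load(f'pics/{t}.npz'))
def ray(c,u,v,fish=False):
    K=c['mtx'];x=(u-K[0,2])/K[0,0];y=(v-K[1,2])/K[1,1]
    if fish:
        r=np.hypot(x,y); d=np.array([x/r*np.sin(r),y/r*np.sin(r),np.cos(r)]) if r>1e-9 else np.array([0,0,1.])
    else: d=np.array([x,y,1.])
    d=d*[1,-1,-1]; W=c['world_to_cam'];R=W[:3,:3]
    return -R.T@W[:3,3], R.T@d
def at(c,u,v,z,fish=False):
    o,d=ray(c,u,v,fish); return np.round(o+d*(z-o[2])/d[2],4)
def proj(c,p,fish=False):
    W=c['world_to_cam'];q=W[:3,:3]@np.array(p)+W[:3,3];q=q*[1,-1,-1]
    K=c['mtx']
    if fish:
        r=np.arctan2(np.hypot(q[0],q[1]),q[2]);a=q[:2]/np.hypot(q[0],q[1])*r
    else:a=q[:2]/q[2]
    return np.round([K[0,0]*a[0]+K[0,2],K[1,1]*a[1]+K[1,2]],1)
E
python3 - <<'E'
from h import *
for n in('scene','top'):
    c=cap(n);print(c['mtx'],ray(c,320,240))
print(sense())
E
```

```text
pics
[[555.52913992   0.         323.72509932]
 [  0.         555.52913992 232.1580341 ]
 [  0.           0.           1.        ]] (array([1.58458681, 0.94830739, 1.17749906]), array([-0.59772111, -0.51269785, -0.61653437]))
[[460.85275085   0.         329.33512199]
 [  0.         460.85275085 243.23167952]
 [  0.           0.           1.        ]] (array([ 3.82920045e-01, -7.50532495e-04,  1.31973823e+00]), array([ 0.0829007 ,  0.00903764, -0.99674735]))
{'time': 0.1, 'joint_positions': array([-1.32690659e+00,  2.64666467e-01,  1.60527774e+00, -9.02271800e-06,
        1.27371011e+00, -3.68823833e-02]), 'joint_vel': array([ 3.62912849e-05, -1.28821338e-03, -2.53703852e-03,  2.23293668e-03,
       -6.51023466e-04, -1.37869850e-03]), 'tau': array([-1.84525061e-04, -5.16706681e+01, -3.68590665e+01, -1.04550279e-04,
        6.29885093e-03,  8.57587196e-06]), 'tcp_pos': array([ 0.18688261, -0.64790299,  0.23007241]), 'tool_rot': array([ 0.4255744 ,  0.56561182, -0.42466032,  0.56447615]), 'contact_force': array([ 0.22007366,  0.03465086, -0.2378744 ]), 'wrist_torque': array([-0.02188976,  0.01555637, -0.0212059 ]), 'grip_width': 0.08549771475598925}
```

View pics/top.png

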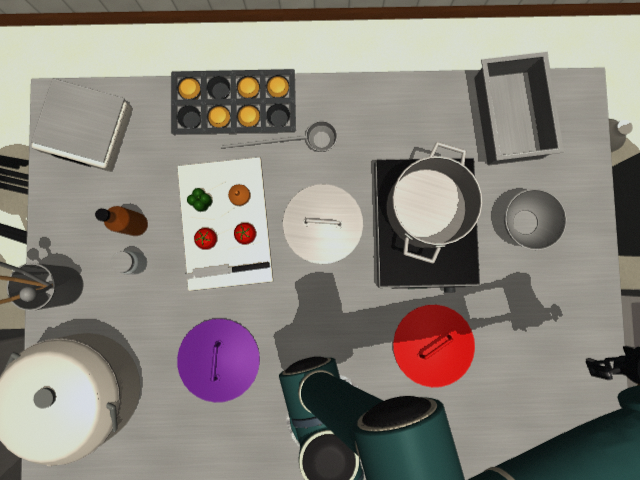

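View pics/scene.png

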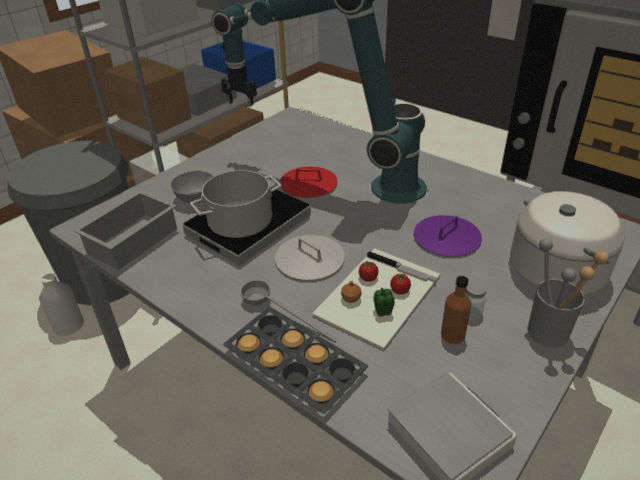

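Candidates in the top view: the tomatoes are at (205,238) and (245,233), and the onion at (239,194) is not one. The metal lid is at (322,223). The purple lid (218,360), the red lid (434,346) and the cream pot's own lid (45,398) are look-alikes. The target pot is on the hob at (435,200). I'll check these choices in one close crop.

Run:
```python
from h import *
c=load('top');im=c['pixels'][:,:,::-1]
cv2.imwrite('pics/crop.png',cv2.resize(im[135:295,170:490],None,fx=2.5,fy=2.5,interpolation=cv2.INTER_CUBIC))
for n,u,v,z in[('t1',205,238,.05),('t2',245,233,.05),('lid',322.5,223.5,.01),('hA',306,222,.062),('hB',340,223,.062),('pot',437,200,.185),('onion',239,194,.05),('pepper',200,199,.06)]:print(n,at(c,u,v,z))
```

```text
t1 [0.5017 0.3278 0.05  ]
t2 [0.5129 0.2175 0.05  ]
lid [0.539  0.0029 0.01  ]
hA [0.538  0.0479 0.062 ]
hB [ 0.533  -0.0454  0.062 ]
pot [ 0.5703 -0.2843  0.185 ]
onion [0.6223 0.2329 0.05  ]
pepper [0.6089 0.3384 0.06  ]
```

View pics/crop.png

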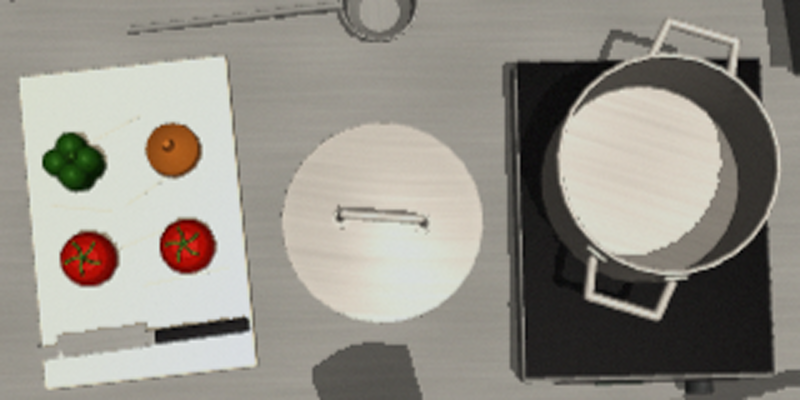

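The crop confirms two stalked red tomatoes at crop (88,257) and (188,245), and the bare metal lid centred at (382,222) with its bar running from (337,215) to (428,222). The pot rim is centred near (669,165). Next I'll compute the tool axes and fit the outlines more exactly.

```bash
cat >> h.py <<'E'
from scipy.spatial.transform import Rotation as Ro
def to(p,yawjaw=None,s=None):
    s=s or sense(); R=Ro.from_quat(s['tool_rot']); 
    return np.round(R.inv().apply(np.array(p)-s['tcp_pos'])/0.04,2)
E
python3 - <<'E'
from h import *
c=load('top');s=sense()
print(np.round(Ro.from_quat(s['tool_rot']).as_matrix(),3))
im=c['pixels'].astype(int)
hsv=cv2.cvtColor(c['pixels'],cv2.COLOR_RGB2HSV)
red=(((hsv[:,:,0]<6)|(hsv[:,:,0]>174))&(hsv[:,:,1]>150)&(hsv[:,:,2]>60)).astype(np.uint8)
for (u,v) in [(205,238),(245,233)]:
    m=np.zeros_like(red);m[v-18:v+18,u-18:u+18]=red[v-18:v+18,u-18:u+18]
    p=cv2.findNonZero(m);(cx,cy),r=cv2.minEnclosingCircle(p);print(cx,cy,r,at(c,cx,cy,.042))
def C(x,y):return 170+(x+.5)/2.5-.5,135+(y+.5)/2.5-.5
print('lid',at(c,*C(382.5,222.5),.009),'bar',at(c,*C(337,213),.062),at(c,*C(428,220),.062))
print('pot',at(c,*C(669.5,165),.185))
print('pot extremes',[at(c,*C(*q),.185) for q in[(559,165),(780,165),(669,54),(669,275)]])
print('hob',[at(c,*C(*q),.055) for q in[(515,62),(760,60),(773,375),(525,380)]])
print('knife',at(c,*C(200,330),.025),at(c,*C(140,322),.02))
E
```

```text
[[-0.001  0.961  0.277]
 [ 0.002  0.277 -0.961]
 [-1.     0.    -0.002]]
205.0 238.0 11.180439949035645 [0.5025 0.3298 0.042 ]
244.3922119140625 232.7634735107422 10.753464698791504 [0.5144 0.2205 0.042 ]
lid [0.5385 0.0023 0.009 ] bar [0.5439 0.0519 0.062 ] [ 0.5338 -0.0478  0.062 ]
pot [ 0.5685 -0.2855  0.185 ]
pot extremes [array([ 0.5711, -0.1752,  0.185 ]), array([ 0.5659, -0.3959,  0.185 ]), array([ 0.681 , -0.2898,  0.185 ]), array([ 0.4586, -0.2803,  0.185 ])]
hob [array([ 0.7099, -0.1501,  0.055 ]), array([ 0.706 , -0.4247,  0.055 ]), array([ 0.3547, -0.4219,  0.055 ]), array([ 0.356 , -0.1495,  0.055 ])]
knife [0.4203 0.2097 0.025 ] [0.4311 0.2778 0.02  ]
```

>>> move_arm:
  series: [0,0,0,-1,0,0,0,0,0,-1,0,0,0,0,0,-1,0,0,0,0,0,-1,0,0,0,0,0,-1,0,0,0,0,0,-1,0,0,0,0,0,-1,0,0,0,0,0,-1,0,0,0,0,0,-1,0,0,0,0,0,-1,0,0]
  gripper: 85

```text
time: 0.93
tcp_pos: [0.1869, -0.6481, 0.2305]
tool_rot: [0.145, 0.692, -0.145, 0.692]
contact_force: [0.5, 0.3, 0.3]
grip_width: 0.0846
```

>>> move_arm:
  series: [0,0,0,-1,0,0,0,0,0,-1,0,0,0,0,0,-1,0,0,0,0,0,-0.6,0,0,0,0.9,0.24,0,0,0,0,0.9,0.24,0,0,0,0,0.9,0.24,0,0,0,0,0.9,0.24,0,0,0,0,0.9,0.24,0,0,0,0,0.9,0.24,0,0,0]

```text
time: 1.77
tcp_pos: [0.2667, -0.4376, 0.2306]
tool_rot: [0.037, 0.706, -0.036, 0.706]
contact_force: [0.5, -1.0, 0.3]
grip_width: 0.0849
```

>>> move_arm:
  series: [0,0.9,0.24,0,0,0,0,0.9,0.24,0,0,0,0,0.9,0.24,0,0,0,0,0.9,0.24,0,0,0,0,0.9,0.24,0,0,0,0,0.9,0.24,0,0,0,0,0.9,0.24,0,0,0,0,0.9,0.24,0,0,0,0,0.9,0.24,0,0,0,0,0.9,0.24,0,0,0]

```text
time: 2.6
tcp_pos: [0.3991, -0.0896, 0.2311]
tool_rot: [0.037, 0.706, -0.037, 0.706]
contact_force: [1.3, -0.7, -0.2]
grip_width: 0.085
```

>>> move_arm:
  series: [0,0.9,0.24,0,0,0,0,0.9,0.24,0,0,0,0,0.9,0.24,0,0,0,0,0.9,0.24,0,0,0,0,0.9,0.24,0,0,0,0,0.9,0.24,0,0,0,0,0.9,0.24,0,0,0,0,0.9,0.24,0,0,0,0,0.9,0.24,0,0,0,0,0,0,0,0,0]

```text
time: 3.43
tcp_pos: [0.5199, 0.2274, 0.2306]
tool_rot: [0.036, 0.706, -0.034, 0.706]
contact_force: [-0.6, 0.0, 0.2]
grip_width: 0.0851
```

Run:
```python
from h import *
c=cap('wrist','w1');s=sense();print(s['time'],s['tcp_pos'],np.round(Ro.from_quat(s['tool_rot']).as_matrix(),3))
print(c['mtx'],ray(c,c['mtx'][0,2],c['mtx'][1,2],True)); print(to([.5144,.2205,.1]))
for p in([.5144,.2205,.042],[.5025,.3298,.042]):print(proj(c,p,True))
```

```text
3.4833 [0.51872105 0.22472002 0.23035986] [[-0.001  0.099  0.995]
 [ 0.     0.995 -0.099]
 [-1.     0.    -0.001]]
[[371.64829954   0.         324.54170554]
 [  0.         371.64829954 242.44388469]
 [  0.           0.           1.        ]] (array([0.52790585, 0.29485524, 0.37299757]), array([-0.0264221 , -0.26180149, -0.96476   ]))
[ 3.26 -0.12 -0.09]
[318.  226.6]
[292.  107.7]
```

View pics/w1.png

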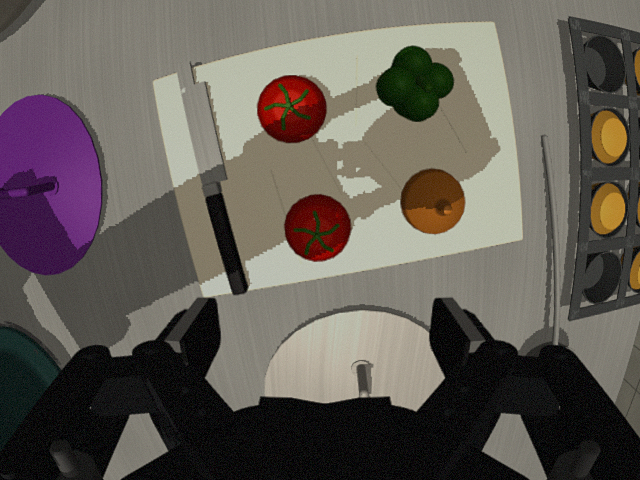

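The wrist picture agrees with the top-view fits: tomato 2 is seen at (317.5,228) against a predicted (318,226.6), and tomato 1 at (292,108.5) against (292,107.7). The wrist camera sits about 70 mm to the tool's +y, so I'll place the tomatoes at pot y -46 mm and +25 mm. Now I'll descend on tomato 2.

>>> move_arm:
  series: [0.2,-0.14,-0.1,0,0,0,0.75,0,0,0,0,0,0.75,0,0,0,0,0,0.75,0,0,0,0,0,0.75,0,0,0,0,0,0.75,0,0,0,0,0,0.75,0,0,0,0,0,0.3,0,0,0,0,0,0.2,0,0,0,0,0,0.13,0,0,0,0,0]

```text
time: 4.32
tcp_pos: [0.5132, 0.2156, 0.0175]
tool_rot: [0.037, 0.707, -0.037, 0.706]
contact_force: [-0.0, 0.9, -0.0]
grip_width: 0.0846
```

>>> move_arm:
  series: [0,0,0,0,0,0,0,0,0,0,0,0,0,0,0,0,0,0]

```text
time: 4.57
tcp_pos: [0.5155, 0.2173, 0.0199]
tool_rot: [0.037, 0.705, -0.036, 0.707]
contact_force: [0.0, 0.6, 0.4]
grip_width: 0.0849
```

>>> move_arm:
  series: [0,0.05,0,0,0,0,0,0,0,0,0,0,0,0,0,0,0,0,0,0,0,0,0,0,0,0,0,0,0,0,0,0,0,0,0,0,0,0,0,0,0,0,0,0,0,0,0,0]
  gripper: 50

```text
time: 5.23
tcp_pos: [0.515, 0.2195, 0.02]
tool_rot: [0.037, 0.706, -0.036, 0.707]
contact_force: [-3.0, 0.1, 7.7]
grip_width: 0.0597
```

Run:
```python
from h import *
c=cap('wrist','w2');s=sense();print(s['time'],s['tcp_pos'],s['grip_width'],s['contact_force'],s['joint_vel'])
```

```text
5.2833 [0.51503275 0.21948317 0.01999966] 0.05936623708397663 [-2.13559049 -0.20052993  8.18193248] [ 0.00078485  0.00018355 -0.00035751 -0.00021598  0.00089349 -0.0006904 ]
```

View pics/w2.png

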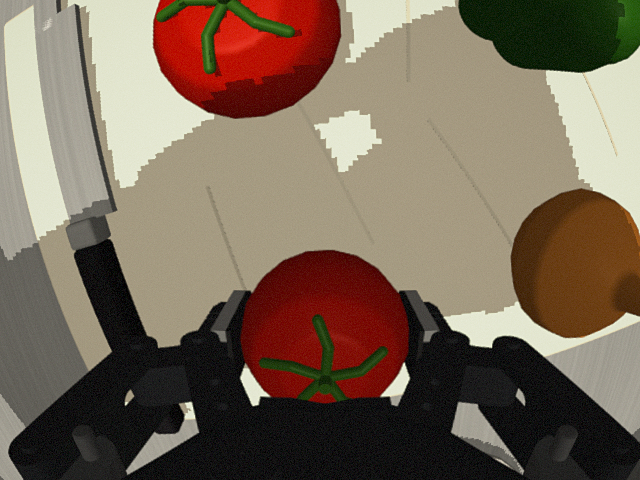

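Tomato 2 is between the pads at (325,330). The 59.6 mm width and 8 N upward push suggest the pads sit a bit above the equator, so I'll regrasp 5 mm lower.

>>> move_arm:
  series: [0,0,0,0,0,0,0,0,0,0,0,0,0,0,0,0,0,0,0.07,0,0,0,0,0,0.06,0,0,0,0,0,0,0,0,0,0,0]
  gripper: 76

```text
time: 5.78
tcp_pos: [0.5134, 0.2185, 0.012]
tool_rot: [0.036, 0.707, -0.037, 0.706]
contact_force: [0.1, -0.7, -0.6]
grip_width: 0.0763
```

>>> move_arm:
  series: [0,0,0,0,0,0,0,0,0,0,0,0,0,0,0,0,0,0,0,0,0,0,0,0,0,0,0,0,0,0,0,0,0,0,0,0,0,0,0,0,0,0,0,0,0,0,0,0]
  gripper: 52

```text
time: 6.45
tcp_pos: [0.5143, 0.2189, 0.0132]
tool_rot: [0.037, 0.706, -0.036, 0.706]
contact_force: [0.2, -0.9, 4.0]
grip_width: 0.0597
```

>>> move_arm:
  series: [-0.1,0,0,0,0,0,-0.2,0,0,0,0,0,-0.4,0,0,0,0,0,-0.6,0,0,0,0,0,-0.7,0,0,0,0,0,-0.7,0,0,0,0,0,-0.7,0,0,0,0,0,-0.7,0,0,0,0,0,-0.6,0,0,0,0,0,-0.3,0,0,0,0,0]

```text
time: 7.28
tcp_pos: [0.5156, 0.2193, 0.217]
tool_rot: [0.037, 0.704, -0.036, 0.708]
contact_force: [1.1, -0.1, -0.8]
grip_width: 0.0594
```

Run:
```python
from h import *
s=sense();print(s['time'],s['tcp_pos'],s['grip_width'],s['contact_force'])
c=cap('wrist','w3')
print(to([.5639,-.3313,.215]))
```

```text
7.2833 [0.5155906  0.21929889 0.21701474] 0.05938528908399161 [ 1.1291146  -0.12342232 -0.84904769]
[  0.05 -13.58   2.6 ]
```

>>> move_arm:
  series: [0,-0.3,0.1,0,0,0,0,-0.6,0.1,0,0,0,0,-0.71,0.13,0,0,0,0,-0.71,0.13,0,0,0,0,-0.71,0.13,0,0,0,0,-0.71,0.13,0,0,0,0,-0.71,0.13,0,0,0,0,-0.71,0.13,0,0,0,0,-0.71,0.13,0,0,0,0,-0.71,0.13,0,0,0]

```text
time: 8.17
tcp_pos: [0.5344, -0.05, 0.21]
tool_rot: [0.037, 0.708, -0.036, 0.705]
contact_force: [0.9, -0.8, -2.3]
grip_width: 0.0592
```

>>> move_arm:
  series: [0,-0.71,0.13,0,0,0,0,-0.71,0.13,0,0,0,0,-0.71,0.13,0,0,0,0,-0.71,0.13,0,0,0,0,-0.71,0.13,0,0,0,0,-0.71,0.13,0,0,0,0,-0.71,0.13,0,0,0,0,-0.71,0.13,0,0,0,0,-0.71,0.13,0,0,0,0,-0.4,0.1,0,0,0]

```text
time: 9.0
tcp_pos: [0.5569, -0.3264, 0.2097]
tool_rot: [0.037, 0.708, -0.037, 0.705]
contact_force: [-0.4, 0.9, -1.0]
grip_width: 0.0598
```

>>> move_arm:
  series: [0,-0.2,0,0,0,0,0,0,0,0,0,0,0,0,0,0,0,0]

```text
time: 9.25
tcp_pos: [0.5573, -0.3306, 0.2116]
tool_rot: [0.037, 0.707, -0.036, 0.705]
contact_force: [-0.2, 0.2, -1.5]
grip_width: 0.0603
```

Run:
```python
from h import *
s=sense();print(s['time'],s['tcp_pos'],s['grip_width'],s['contact_force'])
c=cap('wrist','w4');im=c['pixels'][:,:,::-1].copy()
for r,z in((.112,.185),(.108,.185)):
  for a in np.arange(0,360,6):
    p=proj(c,[.5685+r*np.cos(np.radians(a)),-.2855+r*np.sin(np.radians(a)),z],True)
    cv2.circle(im,tuple(int(round(v)) for v in p),1,(0,255,255),-1)
cv2.imwrite('pics/w4o.png',im)
print(to([.5639,-.3313,.215]))
```

```text
9.25 [ 0.55733179 -0.33060182  0.21158256] 0.06025165658811409 [-0.18357966  0.19391211 -1.53683273]
[-0.07 -0.01  0.16]
```

View pics/w4o.png

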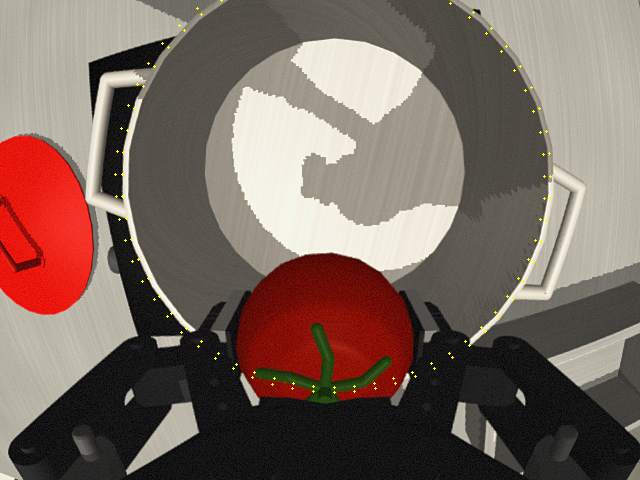

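The overlaid rim points follow the actual rim to within 1–2 mm: left edge at u≈123–127, right at ≈548–552. I'll lower it gently.

>>> move_arm:
  series: [0.2,0,0.12,0,0,0,0.4,0,0,0,0,0,0.5,0,0,0,0,0,0.5,0,0,0,0,0,0.5,0,0,0,0,0,0.5,0,0,0,0,0,0.5,0,0,0,0,0,0.3,0,0,0,0,0,0.2,0,0,0,0,0,0,0,0,0,0,0]

```text
time: 10.13
tcp_pos: [0.5618, -0.3303, 0.0666]
tool_rot: [0.037, 0.707, -0.035, 0.705]
contact_force: [0.7, 0.4, -2.1]
grip_width: 0.0594
```

>>> move_arm:
  series: [0.06,0,0,0,0,0,0,0,0,0,0,0,0,0,0,0,0,0]

```text
time: 10.38
tcp_pos: [0.5638, -0.3325, 0.0679]
tool_rot: [0.036, 0.705, -0.037, 0.707]
contact_force: [0.1, 0.2, -1.0]
grip_width: 0.0593
```

>>> move_arm:
  series: [0.05,0,0,0,0,0,0,0,0,0,0,0,0,0,0,0,0,0]

```text
time: 10.63
tcp_pos: [0.563, -0.3322, 0.0649]
tool_rot: [0.036, 0.706, -0.037, 0.706]
contact_force: [0.1, 0.7, -1.8]
grip_width: 0.0594
```

>>> move_arm:
  series: [0.04,0,0,0,0,0,0,0,0,0,0,0]

```text
time: 10.8
tcp_pos: [0.5627, -0.332, 0.0627]
tool_rot: [0.037, 0.706, -0.036, 0.706]
contact_force: [-0.2, 0.0, -1.8]
grip_width: 0.0597
```

>>> move_arm:
  series: [0.04,0,0,0,0,0,0,0,0,0,0,0]

```text
time: 10.97
tcp_pos: [0.5626, -0.3319, 0.0609]
tool_rot: [0.037, 0.706, -0.036, 0.706]
contact_force: [0.2, 0.7, -1.8]
grip_width: 0.0597
```

>>> move_arm:
  series: [0.03,0,0,0,0,0,0,0,0,0,0,0]

```text
time: 11.13
tcp_pos: [0.5627, -0.3319, 0.0598]
tool_rot: [0.037, 0.706, -0.036, 0.706]
contact_force: [0.1, 0.0, -2.0]
grip_width: 0.0598
```

>>> move_arm:
  series: [0.03,0,0,0,0,0,0,0,0,0,0,0]

```text
time: 11.3
tcp_pos: [0.5627, -0.3319, 0.0586]
tool_rot: [0.037, 0.706, -0.036, 0.706]
contact_force: [0.5, 0.4, -1.7]
grip_width: 0.0596
```

>>> move_arm:
  series: [0.02,0,0,0,0,0,0,0,0,0,0,0]

```text
time: 11.47
tcp_pos: [0.5629, -0.332, 0.0582]
tool_rot: [0.036, 0.706, -0.036, 0.706]
contact_force: [0.0, 0.4, -1.3]
grip_width: 0.0593
```

>>> move_arm:
  series: [0.02,0,0,0,0,0,0,0,0,0,0,0]

```text
time: 11.63
tcp_pos: [0.563, -0.332, 0.0582]
tool_rot: [0.036, 0.706, -0.036, 0.706]
contact_force: [-1.7, 1.2, 4.7]
grip_width: 0.0597
```

>>> move_arm:
  series: [0.02,0,0,0,0,0,0,0,0,0,0,0]

```text
time: 11.8
tcp_pos: [0.5629, -0.3321, 0.0581]
tool_rot: [0.036, 0.706, -0.036, 0.706]
contact_force: [-3.7, 1.3, 8.4]
grip_width: 0.0595
```

>>> move_arm:
  series: [-0.02,0,0,0,0,0,0,0,0,0,0,0]

```text
time: 11.97
tcp_pos: [0.5631, -0.3321, 0.0582]
tool_rot: [0.036, 0.706, -0.037, 0.706]
contact_force: [-3.0, 1.6, 6.9]
grip_width: 0.0599
```

>>> move_arm:
  series: [0,0,0,0,0,0,0,0,0,0,0,0,0,0,0,0,0,0,0,0,0,0,0,0,0,0,0,0,0,0]
  gripper: 80

```text
time: 12.38
tcp_pos: [0.5628, -0.332, 0.0569]
tool_rot: [0.037, 0.706, -0.036, 0.706]
contact_force: [-0.0, -0.1, 0.5]
grip_width: 0.08
```

>>> move_arm:
  series: [-0.2,0,0,0,0,0,-0.3,0,0,0,0,0,-0.5,0,0,0,0,0,-0.5,0,0,0,0,0,-0.5,0,0,0,0,0,-0.6,0,0,0,0,0,-0.6,0,0,0,0,0,-0.6,0,0,0,0,0,-0.4,0,0,0,0,0,0,0,0,0,0,0]

```text
time: 13.22
tcp_pos: [0.5655, -0.3337, 0.2324]
tool_rot: [0.035, 0.703, -0.038, 0.709]
contact_force: [0.4, -1.0, 1.2]
grip_width: 0.0801
```

Run:
```python
from h import *
c=cap('wrist','w5');t=cap('top','t5')
s=sense();print(s['time'],s['tcp_pos'],s['grip_width'],s['contact_force'],to([.5025,.3288,.22]))
a=c['pixels'][:,:,::-1];b=cv2.resize(t['pixels'][130:280,360:510,::-1],(360,360))
im=np.zeros((480,800,3),np.uint8);im[:360,:480]=cv2.resize(a,(480,360));im[:320,480:]=cv2.resize(b,(320,320));cv2.imwrite('pics/m5.png',im)
```

```text
13.3167 [ 0.56341182 -0.33235977  0.22700845] 0.08020455416811804 [-0.6323932  -0.23058338 -0.58455811] [ 0.14 16.28 -3.22]
```

View pics/m5.png

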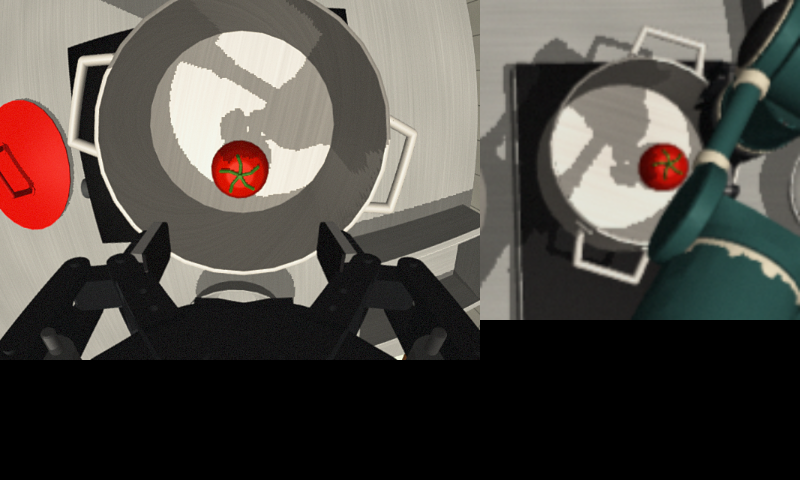

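Tomato 2 stands upright in the pot, at wrist view (240,168) and on the -y side in the top view. Now tomato 1.

>>> move_arm:
  series: [0,0.4,-0.16,0,0,0,0,0.8,-0.16,0,0,0,0,0.8,-0.16,0,0,0,0,0.8,-0.16,0,0,0,0,0.8,-0.16,0,0,0,0,0.8,-0.16,0,0,0,0,0.8,-0.16,0,0,0,0,0.8,-0.16,0,0,0,0,0.8,-0.16,0,0,0,0,0.8,-0.16,0,0,0]

```text
time: 14.15
tcp_pos: [0.5287, -0.0214, 0.2231]
tool_rot: [0.037, 0.707, -0.036, 0.705]
contact_force: [0.6, 0.3, 0.1]
grip_width: 0.0802
```

>>> move_arm:
  series: [0,0.8,-0.16,0,0,0,0,0.8,-0.16,0,0,0,0,0.8,-0.16,0,0,0,0,0.8,-0.16,0,0,0,0,0.8,-0.16,0,0,0,0,0.8,-0.16,0,0,0,0,0.8,-0.16,0,0,0,0,0.8,-0.16,0,0,0,0,0.8,-0.16,0,0,0,0,0.8,-0.16,0,0,0]

```text
time: 14.98
tcp_pos: [0.4982, 0.3029, 0.223]
tool_rot: [0.036, 0.707, -0.037, 0.705]
contact_force: [0.6, -0.7, 0.3]
grip_width: 0.08
```

>>> move_arm:
  series: [0,0.5,0,0,0,0,0,0.18,0,0,0,0,0,0,0,0,0,0,0,0,0,0,0,0]

```text
time: 15.32
tcp_pos: [0.5018, 0.3281, 0.2237]
tool_rot: [0.035, 0.707, -0.037, 0.705]
contact_force: [-0.6, -0.8, -0.3]
grip_width: 0.0802
```

Run:
```python
from h import *
c=cap('wrist','w6');s=sense();print(s['time'],s['tcp_pos'],to([.5025,.3288,.0132]))
print(proj(c,[.5025,.3298,.042],True))
h=cv2.cvtColor(c['pixels'],cv2.COLOR_RGB2HSV);m=(((h[:,:,0]<6)|(h[:,:,0]>174))&(h[:,:,1]>150)&(h[:,:,2]>50)).astype(np.uint8)
n,l,st,ce=cv2.connectedComponentsWithStats(m)
for i in range(1,n):
    if st[i,4]>400:
        (a,b),r=cv2.minEnclosingCircle(cv2.findNonZero((l==i).astype(np.uint8)));print(a,b,r,st[i],at(c,a,b,.042,True))
```

```text
15.3667 [0.5020978  0.32766071 0.22406592] [5.27 0.04 0.02]
[324.2 217.3]
323.5224609375 218.23033142089844 34.07124710083008 [ 290  185   68   68 2957] [0.5018 0.329  0.042 ]
```

>>> move_arm:
  series: [0.3,0.04,0,0,0,0,0.7,0,0,0,0,0,0.7,0,0,0,0,0,0.7,0,0,0,0,0,0.7,0,0,0,0,0,0.7,0,0,0,0,0,0.7,0,0,0,0,0,0.4,0,0,0,0,0,0.25,0,0,0,0,0,0.12,0,0,0,0,0]

```text
time: 16.2
tcp_pos: [0.5014, 0.3286, 0.012]
tool_rot: [0.036, 0.707, -0.038, 0.705]
contact_force: [-1.1, -1.2, -0.3]
grip_width: 0.08
```

>>> move_arm:
  series: [0,0,0,0,0,0,0,0,0,0,0,0,0,0,0,0,0,0]

```text
time: 16.45
tcp_pos: [0.504, 0.331, 0.016]
tool_rot: [0.037, 0.705, -0.036, 0.707]
contact_force: [-0.4, 0.1, 0.4]
grip_width: 0.08
```

>>> move_arm:
  series: [0,0,0,0,0,0,0,0,0,0,0,0,0,0,0,0,0,0,0,0,0,0,0,0,0,0,0,0,0,0,0,0,0,0,0,0,0,0,0,0,0,0,0,0,0,0,0,0]
  gripper: 52

```text
time: 17.12
tcp_pos: [0.504, 0.3314, 0.0167]
tool_rot: [0.037, 0.705, -0.036, 0.707]
contact_force: [-1.5, -0.4, 6.1]
grip_width: 0.0599
```

>>> move_arm:
  series: [-0.1,0,0,0,0,0,-0.2,0,0,0,0,0,-0.4,0,0,0,0,0,-0.6,0,0,0,0,0,-0.7,0,0,0,0,0,-0.7,0,0,0,0,0,-0.7,0,0,0,0,0,-0.7,0,0,0,0,0,-0.6,0,0,0,0,0,-0.4,0,0,0,0,0]

```text
time: 17.95
tcp_pos: [0.5038, 0.3312, 0.2227]
tool_rot: [0.037, 0.705, -0.035, 0.708]
contact_force: [-0.3, 0.5, -1.5]
grip_width: 0.0595
```

Run:
```python
from h import *
c=cap('wrist','w7');s=sense();print(s['time'],s['tcp_pos'],s['grip_width'],s['contact_force'],to([.571,-.2606,.2167]))
```

```text
18.0 [0.50517752 0.33206774 0.22577227] 0.05921483153521315 [1.82892075e+00 1.90805466e-03 2.08534635e+00] [  0.17 -14.57   3.16]
```

>>> move_arm:
  series: [0,-0.3,0.16,0,0,0,0,-0.6,0.16,0,0,0,0,-0.73,0.16,0,0,0,0,-0.73,0.16,0,0,0,0,-0.73,0.16,0,0,0,0,-0.73,0.16,0,0,0,0,-0.73,0.16,0,0,0,0,-0.73,0.16,0,0,0,0,-0.73,0.16,0,0,0,0,-0.73,0.16,0,0,0]

```text
time: 18.83
tcp_pos: [0.5373, 0.0535, 0.2166]
tool_rot: [0.036, 0.707, -0.037, 0.705]
contact_force: [-0.0, 0.3, -1.7]
grip_width: 0.0589
```

>>> move_arm:
  series: [0,-0.73,0.16,0,0,0,0,-0.73,0.16,0,0,0,0,-0.73,0.16,0,0,0,0,-0.73,0.16,0,0,0,0,-0.73,0.16,0,0,0,0,-0.73,0.16,0,0,0,0,-0.73,0.16,0,0,0,0,-0.73,0.16,0,0,0,0,-0.73,0.16,0,0,0,0,-0.73,0.16,0,0,0]

```text
time: 19.67
tcp_pos: [0.5706, -0.243, 0.2164]
tool_rot: [0.037, 0.707, -0.036, 0.705]
contact_force: [0.5, 0.3, -0.9]
grip_width: 0.0597
```

>>> move_arm:
  series: [0,-0.4,0,0,0,0,0,-0.13,0,0,0,0,0,0,0,0,0,0,0,0,0,0,0,0,0,0,0,0,0,0]

```text
time: 20.08
tcp_pos: [0.5697, -0.2609, 0.2181]
tool_rot: [0.037, 0.706, -0.036, 0.706]
contact_force: [0.3, 1.1, -1.8]
grip_width: 0.0595
```

Run:
```python
from h import *
s=sense();print(s['time'],s['tcp_pos'],s['grip_width'],s['contact_force'],to([.571,-.2606,.2167]))
```

```text
20.0833 [ 0.56972389 -0.26088478  0.21805815] 0.059480310845335574 [ 0.27830956  1.05217185 -1.83207473] [0.03 0.01 0.03]
```

>>> move_arm:
  series: [0.2,0,0,0,0,0,0.4,0,0,0,0,0,0.5,0,0,0,0,0,0.5,0,0,0,0,0,0.5,0,0,0,0,0,0.5,0,0,0,0,0,0.4,0,0,0,0,0,0.3,0,0,0,0,0,0.2,0,0,0,0,0,0.1,0,0,0,0,0]

```text
time: 20.92
tcp_pos: [0.5695, -0.2613, 0.0731]
tool_rot: [0.036, 0.707, -0.036, 0.706]
contact_force: [-1.0, 0.3, -0.4]
grip_width: 0.0591
```

>>> move_arm:
  series: [0.05,0,0,0,0,0,0,0,0,0,0,0,0,0,0,0,0,0]

```text
time: 21.17
tcp_pos: [0.5709, -0.2627, 0.0736]
tool_rot: [0.036, 0.706, -0.037, 0.707]
contact_force: [0.8, -0.1, -1.1]
grip_width: 0.0594
```

>>> move_arm:
  series: [0.05,0,0,0,0,0,0,0,0,0,0,0,0,0,0,0,0,0]

```text
time: 21.42
tcp_pos: [0.5703, -0.2626, 0.071]
tool_rot: [0.036, 0.706, -0.037, 0.706]
contact_force: [-0.8, -0.1, -1.2]
grip_width: 0.0592
```

>>> move_arm:
  series: [0.04,0,0,0,0,0,0,0,0,0,0,0]

```text
time: 21.58
tcp_pos: [0.57, -0.2624, 0.0688]
tool_rot: [0.037, 0.706, -0.036, 0.706]
contact_force: [-0.8, -0.3, -1.0]
grip_width: 0.0597
```

>>> move_arm:
  series: [0.05,0,0,0,0,0,0.05,0,0,0,0,0,0,0,0,0,0,0,0,0,0,0,0,0]

```text
time: 21.92
tcp_pos: [0.5698, -0.2622, 0.0645]
tool_rot: [0.037, 0.706, -0.036, 0.706]
contact_force: [-0.1, -0.2, -1.7]
grip_width: 0.0593
```

>>> move_arm:
  series: [0.03,0,0,0,0,0,0,0,0,0,0,0]

```text
time: 22.08
tcp_pos: [0.57, -0.2623, 0.0635]
tool_rot: [0.036, 0.706, -0.036, 0.706]
contact_force: [-0.1, -0.2, -1.4]
grip_width: 0.0594
```

>>> move_arm:
  series: [0.02,0,0,0,0,0,0,0,0,0,0,0]

```text
time: 22.25
tcp_pos: [0.57, -0.2623, 0.0627]
tool_rot: [0.036, 0.706, -0.036, 0.706]
contact_force: [0.6, -0.7, -1.0]
grip_width: 0.0593
```

>>> move_arm:
  series: [0.02,0,0,0,0,0,0,0,0,0,0,0]

```text
time: 22.42
tcp_pos: [0.57, -0.2623, 0.062]
tool_rot: [0.036, 0.706, -0.036, 0.706]
contact_force: [-0.7, 0.2, -0.7]
grip_width: 0.0596
```

>>> move_arm:
  series: [0.01,0,0,0,0,0,0,0,0,0,0,0]

```text
time: 22.58
tcp_pos: [0.5701, -0.2624, 0.0618]
tool_rot: [0.036, 0.706, -0.036, 0.706]
contact_force: [-1.1, 0.3, 0.0]
grip_width: 0.0593
```

>>> move_arm:
  series: [0.01,0,0,0,0,0,0,0,0,0,0,0]

```text
time: 22.75
tcp_pos: [0.5701, -0.2624, 0.0618]
tool_rot: [0.036, 0.706, -0.036, 0.706]
contact_force: [-1.7, 0.9, 3.4]
grip_width: 0.0594
```

>>> move_arm:
  series: [0,0,0,0,0,0,0,0,0,0,0,0,0,0,0,0,0,0,0,0,0,0,0,0,0,0,0,0,0,0]
  gripper: 80

```text
time: 23.17
tcp_pos: [0.5701, -0.2624, 0.0612]
tool_rot: [0.036, 0.706, -0.036, 0.706]
contact_force: [-0.6, 0.6, -0.4]
grip_width: 0.0799
```

>>> move_arm:
  series: [-0.2,0,0,0,0,0,-0.3,0,0,0,0,0,-0.5,0,0,0,0,0,-0.5,0,0,0,0,0,-0.5,0,0,0,0,0,-0.6,0,0,0,0,0,-0.6,0,0,0,0,0,-0.6,0,0,0,0,0,-0.4,0,0,0,0,0,0,0,0,0,0,0]

```text
time: 24.0
tcp_pos: [0.5729, -0.2638, 0.2363]
tool_rot: [0.035, 0.703, -0.038, 0.71]
contact_force: [1.0, 0.1, 0.9]
grip_width: 0.0799
```

Run:
```python
from h import *
s=sense();print(s['time'],s['tcp_pos'],s['grip_width'],s['contact_force'],to([.5388,.0022,.15]))
```

```text
24.0 [ 0.57287725 -0.26375031  0.23625469] 0.07989886109347062 [1.04728096 0.05646884 0.93717448] [ 2.12  6.53 -1.55]
```

>>> move_arm:
  series: [0,0.5,-0.19,0,0,0,0,0.6,-0.19,0,0,0,0,0.6,-0.19,0,0,0,0,0.6,-0.19,0,0,0,0,0.6,-0.19,0,0,0,0,0.6,-0.19,0,0,0,0,0.6,-0.19,0,0,0,0,0.4,-0.19,0,0,0,0,0,0,0,0,0,0,0,0,0,0,0]

```text
time: 24.83
tcp_pos: [0.5276, -0.0763, 0.2289]
tool_rot: [0.036, 0.706, -0.036, 0.706]
contact_force: [0.5, 0.2, -0.7]
grip_width: 0.0798
```

Run:
```python
from h import *
c=cap('wrist','w8');t=cap('top','t8')
s=sense();print(s['time'],s['tcp_pos'],to([.5388,.0022,.15]))
a=c['pixels'][:,:,::-1].copy()
for q in ([.5385,.0023,.009],[.5439,.0519,.062],[.5338,-.0478,.062],[.5388,.0022,.062]):
    p=proj(c,q,True);print(p);cv2.circle(a,tuple(int(round(v)) for v in p),2,(0,255,255),-1)
for g in np.arange(0,360,10):
    p=proj(c,[.5385+.115*np.cos(np.radians(g)),.0023+.115*np.sin(np.radians(g)),.008],True);cv2.circle(a,tuple(int(round(v)) for v in p),1,(0,255,255),-1)
b=cv2.resize(t['pixels'][140:260,380:500,::-1],(320,320))
im=np.zeros((600,800,3),np.uint8);im[:480,:640]=a;im[280:,480:]=0;im[280:600,480:]=b
cv2.imwrite('pics/m8.png',im)
```

```text
24.9333 [ 0.52819511 -0.07756827  0.22912562] [1.98 2.01 0.06]
[326.4 131. ]
[327.2  70. ]
[327.1 189.3]
[327.1 129.1]
```

View pics/m8.png

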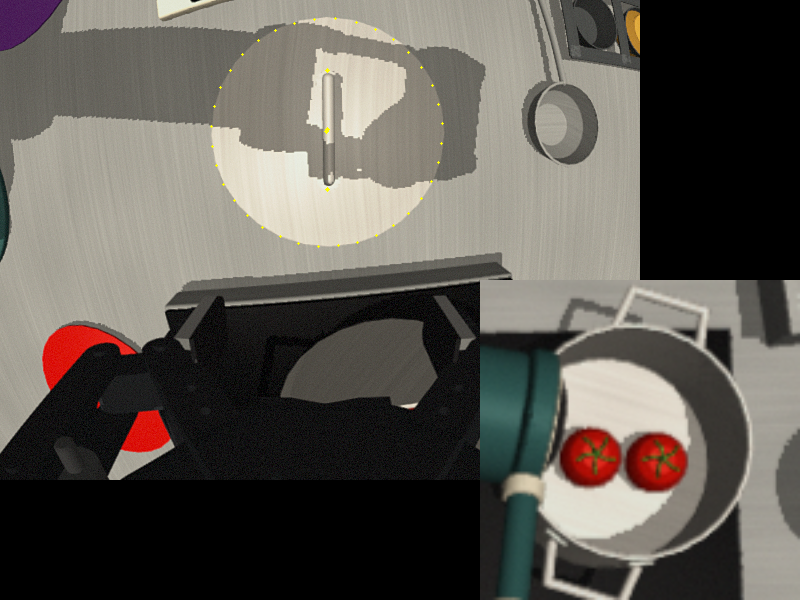

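Both tomatoes stand upright with a gap between them, at inset (590,457) and (657,462). The lid outline matches my fit, and the bar runs from (328,73) to (329,185), centred and perpendicular to the jaws. Now I'll grasp the lid.

>>> move_arm:
  series: [0,0.5,0.08,0,0,0,0,0.5,0,0,0,0,0,0.5,0,0,0,0,0,0.5,0,0,0,0,0.4,0,0,0,0,0,0.7,0,0,0,0,0,0.7,0,0,0,0,0,0.7,0,0,0,0,0,0.7,0,0,0,0,0,0.6,0,0,0,0,0]

```text
time: 25.77
tcp_pos: [0.5393, 0.001, 0.0752]
tool_rot: [0.037, 0.707, -0.037, 0.706]
contact_force: [-0.2, 0.3, 0.1]
grip_width: 0.0799
```

>>> move_arm:
  series: [0.4,0,0,0,0,0,0.3,0,0,0,0,0,0.1,0,0,0,0,0,0,0,0,0,0,0,0,0,0,0,0,0,0,0,0,0,0,0]

```text
time: 26.27
tcp_pos: [0.5411, 0.0019, 0.0468]
tool_rot: [0.037, 0.705, -0.037, 0.707]
contact_force: [-0.6, 0.4, 0.9]
grip_width: 0.08
```

Run:
```python
from h import *
s=sense();print(s['time'],s['tcp_pos'],to([.5393,.0022,.044]))
```

```text
26.2667 [0.54106322 0.00192787 0.04676831] [ 0.07  0.   -0.04]
```

>>> move_arm:
  series: [0.07,0,-0.03,0,0,0,0,0,0,0,0,0,0,0,0,0,0,0,0,0,0,0,0,0,0,0,0,0,0,0,0,0,0,0,0,0,0,0,0,0,0,0,0,0,0,0,0,0,0,0,0,0,0,0,0,0,0,0,0,0]
  gripper: 0

```text
time: 27.1
tcp_pos: [0.5386, 0.0024, 0.0428]
tool_rot: [0.036, 0.706, -0.036, 0.706]
contact_force: [-0.9, 0.1, 3.2]
grip_width: 0.0078
```

>>> move_arm:
  series: [0,0,0,0,0,0,0,0,0,0,0,0,0,0,0,0,0,0,0,0,0,0,0,0,0,0,0,0,0,0]

```text
time: 27.52
tcp_pos: [0.5386, 0.0023, 0.0428]
tool_rot: [0.036, 0.706, -0.036, 0.706]
contact_force: [-0.9, 0.3, 4.7]
grip_width: 0.0079
```

>>> move_arm:
  series: [-0.1,0,0,0,0,0,-0.2,0,0,0,0,0,-0.4,0,0,0,0,0,-0.6,0,0,0,0,0,-0.7,0,0,0,0,0,-0.7,0,0,0,0,0,-0.7,0,0,0,0,0,-0.7,0,0,0,0,0,-0.7,0,0,0,0,0,-0.5,0,0,0,0,0]

```text
time: 28.35
tcp_pos: [0.5381, 0.0023, 0.2564]
tool_rot: [0.037, 0.706, -0.037, 0.706]
contact_force: [0.6, -0.6, -5.3]
grip_width: 0.0079
```

Run:
```python
from h import *
s=sense();print(s['time'],s['tcp_pos'],s['grip_width'],s['contact_force'],s['wrist_torque'])
A=np.radians(np.arange(0,360,3))
def fit(tag,fish,mask=None):
    c=load(tag);g=cv2.cvtColor(c['pixels'],cv2.COLOR_RGB2GRAY).astype(np.float32)
    best=(-1,)
    for x in np.arange(.558,.580,.001):
        for y in np.arange(-.297,-.274,.001):
            def ring(r):
                p=np.array([proj(c,[x+r*np.cos(a),y+r*np.sin(a),.185],fish) for a in A],np.float32)
                ok=(p[:,0]>0)&(p[:,0]<639)&(p[:,1]>0)&(p[:,1]<(330 if fish else 479))
                return cv2.remap(g,p[:,:1],p[:,1:],1)[:,0],ok
            v,ok=ring(.110);v2,_=ring(.1045);v3,_=ring(.1165)
            sc=np.clip(2*v-v2-v3,-60,120)[ok].mean()
            if sc>best[0]:best=(sc,x,y)
    print(tag,best)
fit('top',False);fit('w5',True);fit('w4',True)
```

```text
28.35 [0.53812699 0.00227577 0.25639541] 0.0078535825614525 [ 0.55468064 -0.55602262 -5.34948152] [ 0.03671619 -0.08682955 -0.00462057]
top (np.float32(112.64568), np.float64(0.5710000000000001), np.float64(-0.286))
w5 (np.float32(92.47865), np.float64(0.5730000000000001), np.float64(-0.285))
w4 (np.float32(107.89663), np.float64(0.5730000000000001), np.float64(-0.284))
```

>>> move_arm:
  series: [0,-0.2,0.1,0,0,0,0,-0.4,0.12,0,0,0,0,-0.6,0.12,0,0,0,0,-0.6,0.12,0,0,0,0,-0.6,0.12,0,0,0,0,-0.6,0.12,0,0,0,0,-0.6,0.12,0,0,0,0,-0.6,0.12,0,0,0,0,-0.6,0.12,0,0,0,0,-0.6,0.12,0,0,0]

```text
time: 29.18
tcp_pos: [0.5614, -0.2188, 0.2511]
tool_rot: [0.037, 0.708, -0.036, 0.705]
contact_force: [0.2, -0.3, -6.2]
grip_width: 0.0081
```

>>> move_arm:
  series: [0,-0.6,0.12,0,0,0,0,-0.5,0.12,0,0,0,0,-0.4,0.12,0,0,0,0,-0.16,0,0,0,0,0,0,0,0,0,0,0,0,0,0,0,0,0,0,0,0,0,0]

```text
time: 29.77
tcp_pos: [0.5703, -0.2837, 0.2539]
tool_rot: [0.037, 0.707, -0.036, 0.706]
contact_force: [0.2, -0.2, -5.7]
grip_width: 0.0078
```

Run:
```python
from h import *
s=sense();print(s['time'],s['tcp_pos'],s['grip_width'],s['contact_force'],s['wrist_torque'],to([.5715,-.285,.2198]))
print(np.round(Ro.from_quat(s['tool_rot']).as_matrix(),3))
c=cap('wrist','w9');t=cap('scene','s9')
im=np.zeros((600,800,3),np.uint8);im[:300,:400]=cv2.resize(c['pixels'][:,:,::-1],(400,300))
im[:600,400:]=cv2.resize(t['pixels'][120:270,180:280,::-1],(400,600));cv2.imwrite('pics/m9.png',im)
```

```text
29.7667 [ 0.57025462 -0.28372256  0.25390147] 0.007806314983434812 [ 0.23838815 -0.23995483 -5.74981021] [ 0.02496243  0.02352945 -0.01675542] [ 0.85 -0.03  0.04]
[[-0.001  0.102  0.995]
 [ 0.001  0.995 -0.102]
 [-1.     0.001 -0.001]]
```

View pics/m9.png

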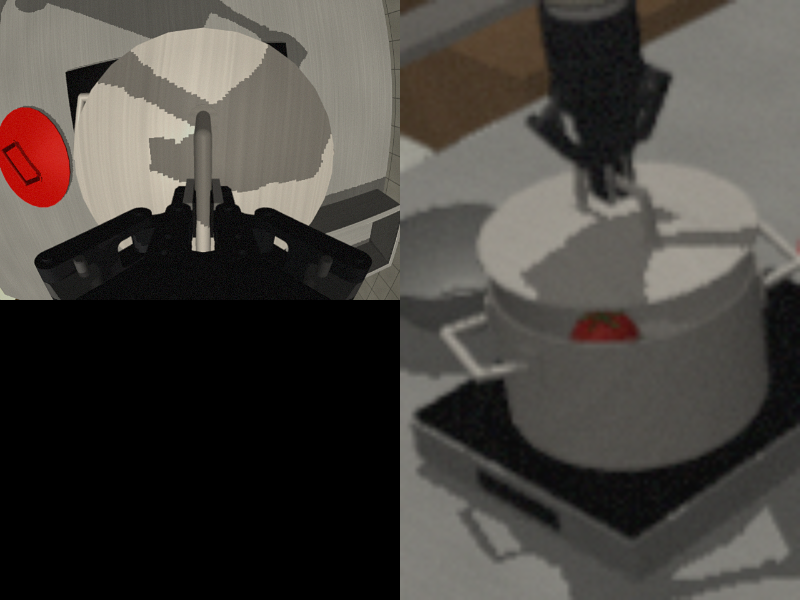

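Run:
```python
from h import *
c=load('s9');g=cv2.resize(c['pixels'][130:240,190:290,::-1],None,fx=6,fy=5.4,interpolation=cv2.INTER_CUBIC)
A=np.radians(np.arange(0,360,4))
for (x,y,r,z,col) in((.5715,-.285,.112,.185,(0,255,255)),(.5705,-.2840,.115,.219,(0,255,0))):
    for a in A:
        p=proj(c,[x+r*np.cos(a),y+r*np.sin(a),z]);cv2.circle(g,(int((p[0]-190+.5)*6),int((p[1]-130+.5)*5.4)),2,col,-1)
cv2.imwrite('pics/m10.png',g)
```

```text
(no output)
```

View pics/m10.png

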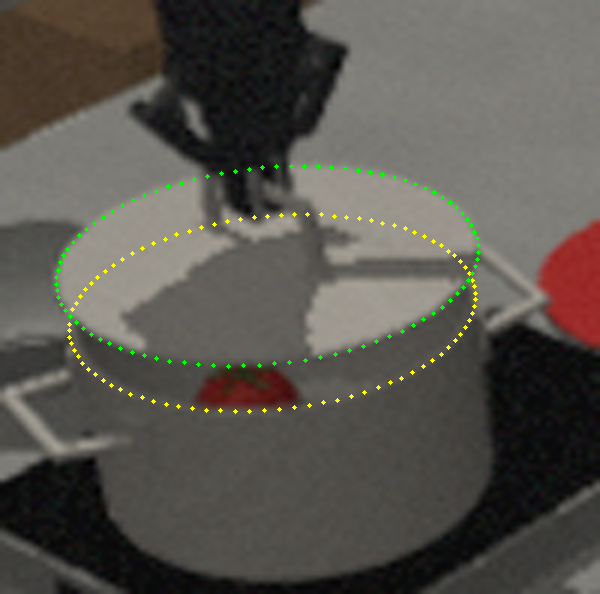

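The lid matches its predicted outline exactly, and the pot rim sits within about 2 mm of centre beneath it. Now I'll lower it.

>>> move_arm:
  series: [0.15,0,0,0,0,0,0.2,0,0,0,0,0,0.15,0,0,0,0,0,0.1,0,0,0,0,0,0,0,0,0,0,0,0,0,0,0,0,0]

```text
time: 30.37
tcp_pos: [0.5701, -0.2847, 0.2296]
tool_rot: [0.037, 0.707, -0.036, 0.706]
contact_force: [-0.3, -0.6, -4.8]
grip_width: 0.0083
```

>>> move_arm:
  series: [0.06,0,0,0,0,0,0,0,0,0,0,0,0,0,0,0,0,0]

```text
time: 30.62
tcp_pos: [0.5706, -0.285, 0.2283]
tool_rot: [0.036, 0.706, -0.037, 0.706]
contact_force: [0.0, -0.1, -5.8]
grip_width: 0.0079
```

>>> move_arm:
  series: [0.05,0,0,0,0,0,0,0,0,0,0,0,0,0,0,0,0,0]

```text
time: 30.87
tcp_pos: [0.5705, -0.2849, 0.226]
tool_rot: [0.036, 0.706, -0.036, 0.706]
contact_force: [0.8, 0.2, -5.1]
grip_width: 0.0079
```

>>> move_arm:
  series: [0.05,0,0,0,0,0,0,0,0,0,0,0,0,0,0,0,0,0]

```text
time: 31.12
tcp_pos: [0.5704, -0.2849, 0.2238]
tool_rot: [0.037, 0.706, -0.036, 0.706]
contact_force: [-1.2, 0.5, -4.3]
grip_width: 0.008
```

Still free at 4 mm inside the rim, so it's entering cleanly.

>>> move_arm:
  series: [0.05,0,0,0,0,0,0,0,0,0,0,0,0,0,0,0,0,0]

```text
time: 31.37
tcp_pos: [0.5704, -0.2848, 0.2218]
tool_rot: [0.037, 0.706, -0.036, 0.706]
contact_force: [0.7, -0.3, -6.2]
grip_width: 0.0077
```

>>> move_arm:
  series: [0.03,0,0,0,0,0,0,0,0,0,0,0]

```text
time: 31.53
tcp_pos: [0.5705, -0.2849, 0.2207]
tool_rot: [0.037, 0.706, -0.036, 0.706]
contact_force: [-0.3, 1.0, -5.6]
grip_width: 0.0076
```

>>> move_arm:
  series: [0.03,0,0,0,0,0,0,0,0,0,0,0]

```text
time: 31.7
tcp_pos: [0.5707, -0.285, 0.2199]
tool_rot: [0.036, 0.706, -0.037, 0.706]
contact_force: [-0.1, 0.4, -4.4]
grip_width: 0.0075
```

>>> move_arm:
  series: [0.02,0,0,0,0,0,0,0,0,0,0,0]

```text
time: 31.87
tcp_pos: [0.5707, -0.285, 0.2198]
tool_rot: [0.036, 0.706, -0.037, 0.706]
contact_force: [-2.5, 0.6, 0.0]
grip_width: 0.0079
```

>>> move_arm:
  series: [0.02,0,0,0,0,0,0,0,0,0,0,0]

```text
time: 32.03
tcp_pos: [0.5707, -0.285, 0.2198]
tool_rot: [0.036, 0.706, -0.037, 0.707]
contact_force: [-2.8, 2.0, 4.6]
grip_width: 0.0078
```

The lid seated at TCP z 0.2198 m, against 0.2198 predicted. I'll release, lift clear and check.

>>> move_arm:
  series: [0,0,0,0,0,0,0,0,0,0,0,0,0,0,0,0,0,0,0,0,0,0,0,0,0,0,0,0,0,0,0,0,0,0,0,0,0,0,0,0,0,0,0,0,0,0,0,0]
  gripper: 60

```text
time: 32.7
tcp_pos: [0.5706, -0.2849, 0.218]
tool_rot: [0.036, 0.706, -0.036, 0.706]
contact_force: [0.1, -0.6, -0.4]
grip_width: 0.0601
```

>>> move_arm:
  series: [-0.2,0,0,0,0,0,-0.4,0,0,0,0,0,-0.6,0,0,0,0,0,-0.6,0,0,0,0,0,-0.6,0,0,0,0,0,-0.4,0,0,0,0,0,0,0.6,-0.6,0,0,0,0,0.7,-0.6,0,0,0,0,0.7,-0.6,0,0,0,0,0.7,-0.6,0,0,0]

```text
time: 33.53
tcp_pos: [0.4853, -0.1667, 0.3307]
tool_rot: [0.037, 0.706, -0.037, 0.706]
contact_force: [0.3, 1.4, 0.4]
grip_width: 0.06
```

>>> move_arm:
  series: [0,0.7,-0.6,0,0,0,0,0.7,-0.5,0,0,0,0,0.7,0,0,0,0,0,0.7,0,0,0,0,0,0.6,0,0,0,0,0,0.3,0,0,0,0,0,0,0,0,0,0,0,0,0,0,0,0]

```text
time: 34.2
tcp_pos: [0.4577, -0.0155, 0.3307]
tool_rot: [0.036, 0.706, -0.036, 0.707]
contact_force: [1.0, -0.1, 0.7]
grip_width: 0.0603
```

Run:
```python
from h import *
s=sense();print(s['time'],s['tcp_pos'],s['contact_force'])
a=cap('scene','s11');t=cap('top','t11')
A=np.radians(np.arange(0,360,6))
im=np.zeros((600,800,3),np.uint8)
im[:,:400]=cv2.resize(a['pixels'][130:250,190:270,::-1],(400,600),interpolation=cv2.INTER_CUBIC)
im[:300,400:]=cv2.resize(t['pixels'][130:280,350:550,::-1],(400,300),interpolation=cv2.INTER_CUBIC)
im[300:,400:]=cv2.resize(t['pixels'][50:410,70:550,::-1],(400,300))
for a1 in A:
    p=proj(a,[.5707+.115*np.cos(a1),-.285+.115*np.sin(a1),.186]);q=(int((p[0]-190+.5)*5),int((p[1]-130+.5)*5))
    if 0<q[0]<400:cv2.circle(im,q,1,(0,255,0),-1)
cv2.imwrite('pics/m11.png',im)
```

```text
34.2 [ 0.45769824 -0.01554044  0.33074804] [ 1.03090793 -0.12660472  0.67483891]
```

View pics/m11.png

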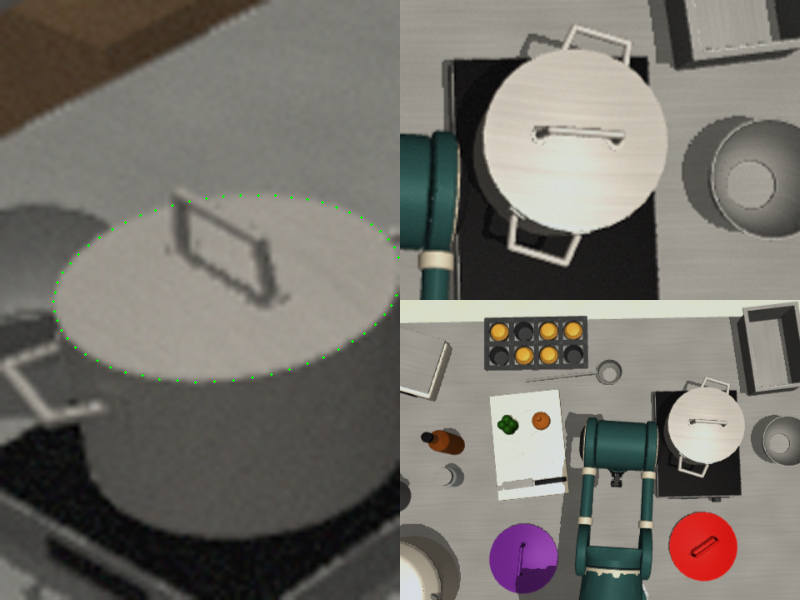

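The lid's edge lies on the level outline predicted for fully seated (edge at left-panel u≈53, v≈290–380), with no gap visible. The pot is on its zone and everything else is where it was.

```bash
python3 -c "
from h import *
print(job.hand_in())"
```

```text
the job is handed in; nothing more can be done
None
```

Both tomatoes are in the pot and the lid is on. I handed the job in at about 34 s of the 67 s allowed.

**Tomatoes:** I lowered each one until the force reading showed it touching the bottom, then released it. Both stood upright with a gap between them in the last look before the lid went on. Tomato 2 took about 8 N of downward load at contact, and tomato 1 about 3 N. I also gripped tomato 2 twice on the board, because the first grip looked too high.

**Lid:** It touched down at the predicted height (0.2198 m). After release, its edge matched the outline for a level, fully seated lid in the scene view.

**Surroundings:** The pot was still on its cooking zone, and the vegetables, knife and other items looked unmoved. The arm was clear of everything.

**Disagreements:** Estimates of the pot's centre differed by up to about 4 mm between cameras. I aimed between them, and the lid went in without side load until it seated. No check failed.

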